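# Drag a slide cassette out of the scanner dock and lay it on the viewing pad

### The job

The blue slide cassette lies sunk between the walls of the slide scanner's loading bay, where it cannot be gripped: press down on its black rubber pad and drag it out along the tongue by friction until it rests against the orange stop. Then grip it across its width, carry it level and lay it flat, without dropping it, inside the four corner brackets of the grey viewing pad (either way round), and let go. Leave the timer, the bottle and the tape roll where they are.

Things in the scene. Friction and masses are not known exactly. Their poses are not given: they have to be found in the camera images.
- cassette: loose flat blue slide cassette, 120 x 60 x 12 mm (x, y, z), about 0.15 kg; origin at the centre of its underside, z up. Black rubber pad in its -x half, two glass slides in its +x half. Starts in the bay, parallel to it. It slides easily on the dock (friction about 0.2).
- pad (a point): centre of the top of the cassette's rubber pad (36 mm along the cassette's x, 44 mm along y, 0.5 mm proud), 37 mm from the cassette's centre towards -x, 12.5 mm above its underside. Friction with the fingers about 1: pressing here with 5 to 20 N drags the cassette.
- dock: fixed loading dock of a slide scanner, white and metal. Origin on the table (z = 0) under the mouth of the bay, z up; +x runs into the bay, -x out along the narrow tongue to the orange stop, 138 mm from the origin. The cassette slides on a level floor 25 mm above the table. A foot plate 100 mm wide and 6 mm thick lies under all of it.
- bay (a point): centre of the bay's mouth, on the sliding floor; axes as the dock's. The bay runs 150 mm to +x between walls 64 mm apart inside, 92 mm outside, their tops 12 mm above this point, flush with the cassette. From x = +79 mm a white hood 104 mm wide covers it (underside 35 mm, top 51 mm above this point). The cassette's centre starts at x = +62 to +86 mm, its pad always in front of the hood.
- stop (a point): foot of the orange stop's inner face, on the floor of the tongue, 25 mm above the table; axes as the dock's. The stop is 6 mm high. A cassette against it has its centre 60 mm to +x of this point. The tongue, from here to the bay (130 mm), is 36 mm wide without walls: a cassette on it overhangs 12 mm each side and can be gripped there.
- seat (a point): point on top of the fixed grey viewing pad (170 x 106 x 10 mm), central between its four black corner brackets, 10 mm above the table; x along the pad's long side, z up. The brackets are 7 mm high and enclose 128 x 68 mm: 4 mm clear all round a cassette centred here with its x along +x or -x. The middle 80 mm of each long side is free for the fingers.
- timer: white bench timer 66 x 66 x 20 mm, a bystander; origin at the centre of its underside
- bottle: clear bottle with blue cap, 56 mm in diameter, 95 mm tall, a bystander; origin at the centre of its underside
- tape_roll: roll of tan tape lying flat, 96 mm in diameter, 25 mm high, a bystander; origin at the centre of its underside

How it is judged:
On the way, in this order (a step that is already met when the one before it is completed fails the run):
1. the cassette is pressed by the fingers while it still lies in the bay (contact force between the fingers and cassette above 1 N and x of cassette in the frame of dock above 0 m and angle between cassette's own z axis and vertical below 0.04 rad), for 0.1 s.
2. the cassette lies flat on the tongue, against the orange stop (within 8 mm) (x of cassette in the frame of dock between -0.074 and -0.062 m and y of cassette in the frame of dock between -0.012 and 0.012 m and z of cassette in the frame of dock between 0.022 and 0.028 m and angle between cassette's own z axis and vertical below 0.04 rad), for 0.2 s.
At the end, for the whole second after the job is handed in: the cassette lies at rest flat on the viewing pad inside the four corner brackets: centre within 7 mm of the seat point, long side within 0.12 rad of the pad's long side either way round, underside within 3 mm of the pad's top, tilt under 0.04 rad, released (horizontal distance between cassette and seat below 0.007 m and angle between the x axis of cassette and the x axis of seat, either way round below 0.12 rad and z of cassette in the frame of seat below 0.003 m and angle between cassette's own z axis and vertical below 0.04 rad and linear speed of cassette below 0.01 m/s and angular speed of cassette below 0.1 rad/s); the robot touches nothing.
It fails at once if the cassette is tilted more than 0.4 rad (angle between cassette's own z axis and vertical above 0.4 rad).
It fails at once if the cassette is dropped (moves faster than 0.65 m/s without a finger on it, a fall of about 2 cm) (linear speed of cassette above 0.65 m/s and contact force between the fingers and cassette below 0.1 N).
It fails at once if the timer, the bottle or the tape roll is moved more than 2 cm (distance of any of timer, bottle, tape_roll from where it was at the start of the episode above 0.02 m).
It also fails if it takes over 54 s, if anything falls off the work surface, if the arm or the gripper's body presses on something with over 40 N, if the wrist force passes 120 N, or if a joint passes its speed limit or range.

### The arm

A 6-joint arm with a two-finger parallel gripper is mounted at the origin on a cart in front of the work surface, level with it; the furniture and walls round the work are solid. World frame = base frame: x ahead of the robot, y to its left, z up, the work surface at z = 0. Lengths are in m, angles in rad, forces in N, time in s.
With the tool pointing down it reaches from about 0.375 to 0.9 m from the base axis. Payload 3.1 kg.
Tool frame: the origin (TCP) lies at the very end of the fingers, on their centre line; the grasp point (between the pads) lies 19 mm behind it; z points along the fingers, y is the line along which they close (so a half turn about z gives the same grasp; the last joint's range is limited). The gripper opens to 87 mm and grips with 3 to 60 N. Pads are 19 mm wide; open, the fingers measure 117 mm over their backs; the gripper's body (75 mm by 190 mm) begins 51 mm behind the grasp point.
Start: joints at [0.978, 0.527, 1.433, -0, 1.181, -0.178], TCP at [0.252, 0.572, 0.223] pointing down, gripper open.
Joint ranges: [-3.08, 3.08], [-0.75, 2.2], [0.22, 2.44], [-1.43, 4.57], [0, 2.65], [-2.85, 2.85]. Speed limits (rad/s): [2.79, 2.79, 3.14, 3.14, 3.14, 3.14].

### API

Orientations are given as a 3x3 rotation matrix whose columns are the frame's x, y, z axes.
In Python, from station import robot, eyes, close_job gives the robot as it stands.
- The arm moves only by the shell command python3 -m crank 'ROWS' [FORCE]. ROWS is JSON, a list of rows, each a list of 5 numbers: the opening, from -1 (shut) to 1 (fully open), then the shift along the world's x, y, z in units of 2.5 cm (1.0 is 2.5 cm), then the turn about the world's z in units of 4 degrees (1.0 is 4 degrees). A call has 1 to 20 rows; each row shifts and turns the commanded pose from where the row before left it; what a row does not reach is not made up. A row lasts 1/12 s, in which the tool goes at most 41.7 mm and 7.16 degrees, less where a joint would pass 70% of its speed; a pose out of reach is approached as far as the arm can. A call with a number of a shift or a turn outside -1 to 1 is refused whole. A call with a gripper value outside its range is refused whole. The fingers move at their own pace and stop on an object; FORCE is the grip in N (left out, the last holds). Time passes only in rows, so rows that do not move let the fingers close. It gives the time, the measured TCP pose, the force, the opening and the grip force at its end, in the units of the state.
- robot.state(): the state, without advancing time (a new reading comes with each control period).
- eyes.read_camera(name): name is "scene" or "top" or "wrist"; returns the picture (400x640x3 uint8, red, green, blue); there is no depth.
- eyes.camera_model(name): a dict with "fov_y" (degrees; the focal length in pixels is half the picture's height over the tangent of half this angle, whatever the lens; pixels are square), "cx", "cy" (the principal point, pixels), "R" (3x3) and "t" (3): a world point X has camera coordinates R X + t. Camera axes: x right, y down, z forward; pixel columns grow to the right and rows downward; lengths in m; the calibration is good to about 2 mm. A picture is of the moment at which its call begins: read the wrist's pose just before it. camera_model takes no time and is no camera call; for the wrist camera it gives the pose at the moment of the call.
- close_job(): hands the job in; it is judged then, once.
Trained networks look in the newest picture that a camera, given by its name, has taken for a name from the list of things; names that differ only in an ending like _2 or _b are one class to them, and where a whole thing is asked for, a point or a joint stands for the part that bears it (a point fixed in the world has none). Each returns a list of dicts, best first, with "confidence" (0 to 1); they miss things now and then, are a little off and sometimes report something else, mostly with a low value. They report only what shows in the picture. A call takes as long as a camera call.
- eyes.recognise(target, camera): "location" ([x, y, z] in m, in the coordinates of the camera as it stood for that picture, good to about 4 mm: the middle of the surface that is visible of it).
- eyes.trace(target, camera): "region" (400x640 bool, what is visible of it).
The state is a dict: "time_s": time; "joints": joint angles; "qvel": joint speeds; "effort": joint torques, N m; "eef_pos": TCP position; "orientation": TCP orientation; "ft_force": force on the tool from outside, world axes, zero at the start; "torque": the same for the moment, N m; "width": finger opening in m; "grip_force": force on a finger pad.
Only numpy, scipy, OpenCV 4.12 (cv2) and the standard library are available. Lean on these libraries where they do the work, as an engineer would, in place of code of your own. Each camera call takes 0.05 s, during which the arm holds its last target. There are 200 camera calls.

## Working session

There is one attempt and no reset: what is moved stays moved. The work goes in short steps, Python scripts to look and compute and a shell command to move; the robot and the scene stay as the last step left them, time stands still between calls to the robot, and variables do not carry over. Pictures are saved under pics/ and viewed, at most 12 in all, crops included, and the job is handed in when it is done.

```bash
mkdir -p pics
cat > h.py <<'E'
import numpy as np, cv2
from station import robot, eyes
def px(cam,P):
    m=eyes.camera_model(cam); f=200/np.tan(np.radians(m['fov_y']/2))
    c=np.array(m['R'])@np.array(P)+np.array(m['t']); return f*c[0]/c[2]+m['cx'], f*c[1]/c[2]+m['cy']
def ray(cam,u,v,z):
    m=eyes.camera_model(cam); f=200/np.tan(np.radians(m['fov_y']/2)); R=np.array(m['R']);t=np.array(m['t'])
    d=R.T@np.array([(u-m['cx'])/f,(v-m['cy'])/f,1]); o=-R.T@t
    return o+d*(z-o[2])/d[2]
def world(cam,p):
    m=eyes.camera_model(cam); return np.array(m['R']).T@(np.array(p)-np.array(m['t']))
def save(cam,name):
    im=eyes.read_camera(cam); cv2.imwrite(f'pics/{name}.png',im[:,:,::-1]); return im
E
python3 - <<'E'
from h import *
np.set_printoptions(precision=4,suppress=True)
print({k:v for k,v in robot.state().items()})
for cam in ['top','scene']:
    save(cam,cam+'0')
    m=eyes.camera_model(cam);print(cam,m['fov_y'],-np.array(m['R']).T@m['t'])
    for n in ['cassette','pad','dock','stop','bay','seat','timer','bottle','tape_roll']:
        try:
            r=eyes.recognise(n,cam); print(n,[(round(x['confidence'],2),world(cam,x['location'])) for x in r[:2]])
        except Exception as e: print(n,e)
E
```

```text
{'time_s': 0.0, 'joints': array([ 0.9775,  0.5284,  1.4339, -0.0001,  1.1814, -0.1785]), 'qvel': array([ 0.0001, -0.0011,  0.0008, -0.0003,  0.002 , -0.001 ]), 'effort': array([  0.0004, -44.004 , -17.6591,   0.0635,   0.058 ,  -0.0001]), 'eef_pos': array([0.2514, 0.5714, 0.2216]), 'orientation': array([[-0.9152,  0.403 , -0.0011],
       [ 0.403 ,  0.9152, -0.0018],
       [ 0.0003, -0.0021, -1.    ]]), 'ft_force': array([-0.0997,  0.1107,  0.7701]), 'torque': array([ 0.0194, -0.0494, -0.0003]), 'grip_force': 0.0, 'width': 0.08698091005231713}
top 55.124670559639426 [ 0.3714 -0.0478  1.3979]
cassette [(0.85, array([0.6618, 0.0825, 0.0374]))]
pad [(0.92, array([0.6582, 0.0864, 0.0352]))]
dock [(0.91, array([0.643 , 0.082 , 0.0349]))]
stop [(0.96, array([0.6412, 0.0814, 0.0322]))]
bay [(0.84, array([0.6422, 0.0827, 0.0361])), (0.16, array([0.6599, 0.0866, 0.0379]))]
seat []
timer [(0.75, array([ 0.4176, -0.4657,  0.0205])), (0.31, array([0.6611, 0.0867, 0.0382]))]
bottle [(0.65, array([ 0.7132, -0.3177,  0.0645])), (0.22, array([ 0.4855, -0.2932,  0.0085]))]
tape_roll [(0.82, array([0.6708, 0.3592, 0.0209])), (0.31, array([0.6616, 0.0837, 0.0379]))]
scene 44.939478234443584 [-0.5169 -1.0061  1.1451]
cassette [(0.84, array([0.6712, 0.0878, 0.0384]))]
pad [(0.72, array([0.6678, 0.0837, 0.04  ]))]
dock [(0.96, array([0.6515, 0.0637, 0.0284]))]
stop [(0.64, array([0.6511, 0.0617, 0.026 ]))]
bay [(0.89, array([0.6543, 0.0656, 0.0299]))]
seat [(0.81, array([ 0.4719, -0.2933,  0.0097])), (0.34, array([0.6525, 0.0632, 0.03  ]))]
timer [(0.64, array([ 0.402 , -0.4714,  0.015 ])), (0.23, array([ 0.4725, -0.2933,  0.0138]))]
bottle [(0.88, array([ 0.7065, -0.3352,  0.0561]))]
tape_roll [(0.51, array([0.6697, 0.3494, 0.0168]))]
```

View pics/top0.png

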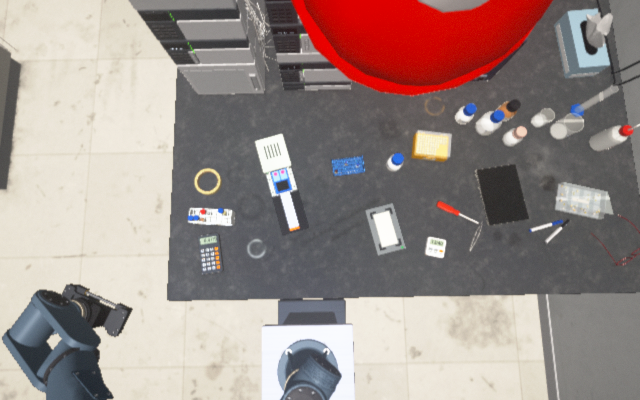

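The top view shows the dock from its hood (270,150) down to the orange stop (295,230), with the cassette near (282,183). The grey viewing pad is at (385,230). The tape roll, timer and bottle stand clear at (207,181), (436,247) and (396,161). I'll get a coarse axis, then use the wrist camera.

Run:
```python
from h import *
np.set_printoptions(precision=4,suppress=True)
im=save('top','top1')
for n in ['dock','seat','cassette']:
    for r in eyes.trace(n,'top')[:1]:
        g=r['region']; v,u=np.nonzero(g)
        P=np.array([ray('top',a,b,0.03 if n!='seat' else .01)[:2] for a,b in zip(u,v)])
        (c,s,a)=cv2.minAreaRect((P*1000).astype(np.float32)); print(n,r['confidence'],g.sum(),c,s,a, P.mean(0))
m=eyes.camera_model('wrist'); print(m['fov_y'],m['R'],m['t'],-np.array(m['R']).T@m['t'])
cv2.imwrite('pics/crop1.png',cv2.resize(im[130:260,240:410,::-1],None,fx=4,fy=4,interpolation=cv2.INTER_CUBIC))
```

```text
dock 0.6 2323 (654.6791381835938, 81.83641052246094) (365.95599365234375, 106.8718490600586) 16.58070182800293 [0.6516 0.0827]
seat 0.66 1339 (483.57147216796875, -287.26348876953125) (170.0686492919922, 107.56775665283203) 12.356616020202637 [ 0.4827 -0.2878]
cassette 0.82 358 (663.8702392578125, 86.08745574951172) (84.75794982910156, 59.770877838134766) 14.971514701843262 [0.6642 0.0866]
65.82598930735392 [[ 0.4019  0.9157  0.0002]
 [ 0.8717 -0.3827  0.3061]
 [ 0.2804 -0.1229 -0.952 ]] [-0.6249 -0.0377  0.3902] [0.1747 0.6057 0.3832]
```

View pics/crop1.png

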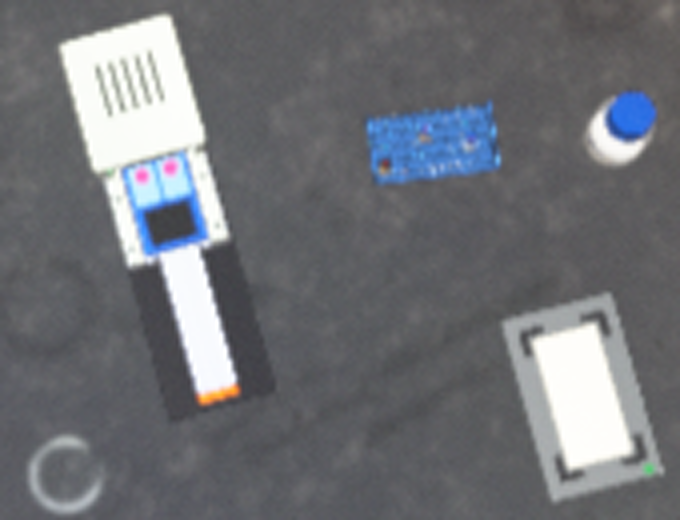

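The crop shows the dock axis at about 15° yaw. The black rubber pad is at crop (172,223), the orange stop at (218,395) and the viewing pad centre near (583,398). Next I'll move over the dock with the tool's y axis across it and the fingers shut.

```bash
python3 -m crank '[[-1,0.74,-0.98,0,0.49],[-1,0.74,-0.98,0,0.49],[-1,0.74,-0.98,0,0.49],[-1,0.74,-0.98,0,0.49],[-1,0.74,-0.98,0,0.49],[-1,0.74,-0.98,0,0.49],[-1,0.74,-0.98,0,0.49],[-1,0.74,-0.98,0,0.49],[-1,0.74,-0.98,0,0.49],[-1,0.74,-0.98,0,0.49],[-1,0.74,-0.98,0,0.49],[-1,0.74,-0.98,0,0.49],[-1,0.74,-0.98,0,0.49],[-1,0.74,-0.98,0,0.49],[-1,0.74,-0.98,0,0.49],[-1,0.74,-0.98,0,0.49],[-1,0.74,-0.98,0,0.49],[-1,0.74,-0.98,0,0.49],[-1,0.74,-0.98,0,0.49],[-1,0.74,-0.98,0,0.49]]' 10 | tail -15
python3 -m crank '[[-1,0,0,0,0],[-1,0,0,0,0],[-1,0,0,0,0]]' | tail -15
python3 - <<'E'
from h import *
save('wrist','w1'); s=robot.state(); print(s['eef_pos'],s['orientation'],s['joints'])
for n in ['pad','cassette','stop','bay']:
    r=eyes.recognise(n,'wrist'); print(n,[(round(x['confidence'],2),world('wrist',x['location'])) for x in r[:2]])
E
```

```text
time_s: 2.87
eef_pos: [0.6226, 0.0806, 0.2226]
orientation: [[-0.964, -0.268, 0.0], [-0.268, 0.964, 0.0], [-0.0, 0.0, -1.0]]
ft_force: [0.7, 0.5, -0.4]
width: 0.0005
grip_force: 0.0
time_s: 3.12
eef_pos: [0.6212, 0.0821, 0.2222]
orientation: [[-0.964, -0.265, -0.001], [-0.265, 0.964, 0.001], [0.001, 0.001, -1.0]]
ft_force: [-0.2, 0.1, -0.4]
width: 0.0007
grip_force: 0.0
[0.62092736 0.08273585 0.22232384] [[-9.63855554e-01 -2.66421970e-01 -1.34320563e-03]
 [-2.66422787e-01  9.63856151e-01  4.68178800e-04]
 [ 1.16992389e-03  8.09117325e-04 -9.99998988e-01]] [-4.58752970e-02  5.30232158e-01  1.42813347e+00  4.38376603e-04
  1.18459033e+00 -1.88651650e+00]
pad [(0.68, array([0.65388771, 0.08906819, 0.03652009]))]
cassette [(0.65, array([0.65511238, 0.07964473, 0.03573635])), (0.47, array([0.65944391, 0.34880238, 0.01692225]))]
stop [(0.59, array([0.56779736, 0.06064392, 0.02077954]))]
bay [(0.58, array([0.56739803, 0.05852251, 0.02624382]))]
```

View pics/w1.png

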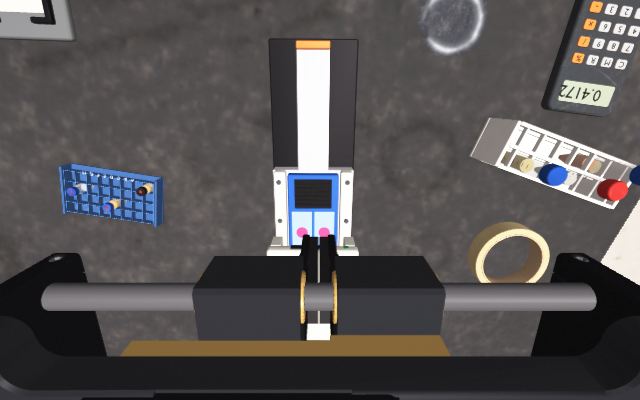

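The wrist image, with up being the dock's -x, shows the rubber pad at about (314,193), the bay mouth at row 170 and the orange stop at (313,44). The tongue is in line with the picture's vertical, so the tool yaw is nearly right. Now the exact numbers.

Run:
```python
from h import *
np.set_printoptions(precision=4,suppress=True)
im=save('wrist','w2').astype(int); R,G,B=im[...,0],im[...,1],im[...,2]
m=eyes.camera_model('wrist'); print(m)
def big(mask):
    n,l,s,c=cv2.connectedComponentsWithStats(mask.astype(np.uint8)); k=1+np.argmax(s[1:,4]); return l==k
sub=np.zeros((400,640),bool); sub[20:236,255:370]=1
def rep(n,mask,z):
    mk=big(mask&sub); v,u=np.nonzero(mk); P=np.array([ray('wrist',a,b,z)[:2] for a,b in zip(u,v)])
    c,s,a=cv2.minAreaRect((P*1000).astype(np.float32)); print(n,mk.sum(),u.min(),u.max(),v.min(),v.max(),c,s,a,P.mean(0))
rep('orange',(R>180)&(G<190)&(B<110),.031)
rep('blue',(B>150)&(R<110)&(G<150),.037)
s2=sub.copy(); sub[:]=0; sub[178:212,292:336]=1
rep('pad',(im.max(2)<70),.0375)
sub[:]=0; sub[52:160,285:345]=1
rep('tongue',(im.min(2)>150),.025)
```

```text
{'fov_y': 65.82598930735392, 'cx': 318.36618242852535, 'cy': 198.37306342285095, 'R': array([[-0.2685,  0.9633,  0.0001],
       [ 0.917 ,  0.2556,  0.3062],
       [ 0.2949,  0.0823, -0.952 ]]), 't': array([ 0.0873, -0.6279,  0.2007])}
orange 98 295 329 40 48 (489.7861022949219, 39.16612243652344) (7.471583843231201, 35.07204055786133) 15.578727722167969 [0.4897 0.0406]
blue 864 287 336 173 235 (657.4829711914062, 84.29296875) (77.66592407226562, 58.137081146240234) 15.57421875 [0.6453 0.0802]
pad 986 294 329 179 206 (642.6596069335938, 80.12004852294922) (32.9459114074707, 41.47652053833008) 15.575030326843262 [0.6429 0.0801]Traceback (most recent call last):
  File "<stdin>", line 16, in <module>
  File "<stdin>", line 9, in rep
  File "h.py", line 7, in ray
    m=eyes.camera_model(cam); f=200/np.tan(np.radians(m['fov_y']/2)); R=np.array(m['R']);t=np.array(m['t'])
ValueError: time passes only in moves, steps and waits
```

```bash
python3 - <<'E'
import h
from h import *
np.set_printoptions(precision=4,suppress=True)
im=cv2.imread('pics/w2.png').astype(int); M=eyes.camera_model('wrist'); f=200/np.tan(np.radians(M['fov_y']/2))
R=np.array(M['R']);t=np.array(M['t']); o=-R.T@t
def g(u,v,z):
    d=R.T@np.array([(u-M['cx'])/f,(v-M['cy'])/f,1]); return (o+d*(z-o[2])/d[2])[:2]
L=[];Rr=[]
for v in range(54,162,4):
    u=np.nonzero(im[v,285:345].min(1)>140)[0]+285
    L.append(g(u.min()-.5,v,.025));Rr.append(g(u.max()+.5,v,.025))
L=np.array(L);Rr=np.array(Rr);C=(L+Rr)/2
p=np.polyfit(C[:,0],C[:,1],1);print('yaw',np.degrees(np.arctan(p[0])),'y at .643',np.polyval(p,.643),'at .4897',np.polyval(p,.4897),'width',np.linalg.norm(L-Rr,axis=1)[[0,13,-1]])
E
python3 -m crank '[[-1,0.11,-0.02,-0.86,0],[-1,0.11,-0.02,-0.86,0],[-1,0.11,-0.02,-0.86,0],[-1,0.11,-0.01,-0.86,0],[-1,0.11,-0.01,-0.86,0],[-1,0.11,-0.01,-0.86,0],[-1,0.11,-0.01,-0.86,0],[-1,0.11,-0.01,-0.86,0],[-1,0,0,0,0],[-1,0,0,0,0],[-1,0,0,0,0]]'
```

```text
yaw 15.127879277968166 y at .643 0.08067494784536619 at .4897 0.0392313986652571 width [0.036  0.0356 0.0362]
time_s: 4.33
eef_pos: [0.6444, 0.0795, 0.0516]
orientation: [[-0.964, -0.267, 0.001], [-0.267, 0.964, -0.0], [-0.001, -0.0, -1.0]]
ft_force: [-0.0, 1.1, 1.0]
width: 0.0001
grip_force: 0.0
```

```bash
python3 -m crank '[[-1,0,0,-0.2,0],[-1,0,0,-0.2,0],[-1,0,0,-0.12,0],[-1,0,0,0,0],[-1,0,0,0,0]]' | grep -E 'pos|ft'
python3 -m crank '[[-1,0,0,-0.06,0],[-1,0,0,0,0],[-1,0,0,0,0]]'| grep -E 'pos|ft'
```

```text
eef_pos: [0.6441, 0.0792, 0.038]
ft_force: [-0.7, -0.9, 0.9]
eef_pos: [0.6447, 0.0792, 0.0379]
ft_force: [-2.2, -1.5, 7.2]
```

```bash
python3 -m crank '[[-1,0,0,-0.04,0],[-1,0,0,0,0],[-1,0,0,0,0]]'| grep -E 'pos|ft'
python3 -m crank '[[-1,-0.05,-0.013,0,0],[-1,-0.1,-0.026,0,0],[-1,-0.19,-0.052,0,0],[-1,-0.19,-0.052,0,0],[-1,-0.19,-0.052,0,0],[-1,-0.1,-0.026,0,0],[-1,0,0,0,0]]'
python3 - <<'E'
from h import *
save('wrist','w3')
E
```

```text
eef_pos: [0.6451, 0.0792, 0.0379]
ft_force: [-1.8, 0.7, 13.5]
time_s: 5.83
eef_pos: [0.6262, 0.0734, 0.0379]
orientation: [[-0.964, -0.266, 0.007], [-0.266, 0.964, -0.0], [-0.007, -0.002, -1.0]]
ft_force: [0.5, -0.5, 10.8]
width: 0.0003
grip_force: 5.4
```

View pics/w3.png

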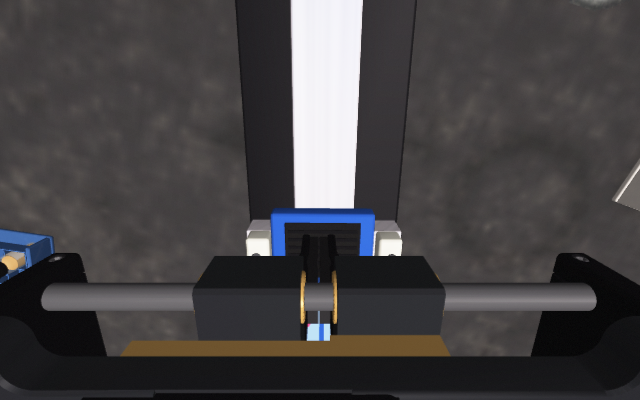

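The cassette's blue front edge (row 210) now sticks out past the wall ends (row 221), with the fingers on the rubber pad, so the friction drag works. I'll continue.

```bash
python3 -m crank '[[-1,-0.1,-0.027,0,0],[-1,-0.2,-0.054,0,0],[-1,-0.25,-0.068,0,0],[-1,-0.25,-0.068,0,0],[-1,-0.25,-0.068,0,0],[-1,-0.25,-0.068,0,0],[-1,-0.25,-0.068,0,0],[-1,-0.25,-0.068,0,0],[-1,-0.25,-0.068,0,0],[-1,-0.25,-0.068,0,0],[-1,-0.25,-0.068,0,0],[-1,-0.25,-0.068,0,0],[-1,-0.25,-0.068,0,0],[-1,-0.25,-0.068,0,0],[-1,-0.2,-0.054,0,0],[-1,-0.1,-0.027,0,0],[-1,0,0,0,0],[-1,0,0,0,0]]'
python3 - <<'E'
from h import *
save('wrist','w4')
E
```

```text
time_s: 7.38
eef_pos: [0.5369, 0.0487, 0.0378]
orientation: [[-0.964, -0.266, 0.008], [-0.266, 0.964, -0.001], [-0.008, -0.003, -1.0]]
ft_force: [0.5, -0.5, 15.8]
width: 0.0006
grip_force: 7.6
```

View pics/w4.png

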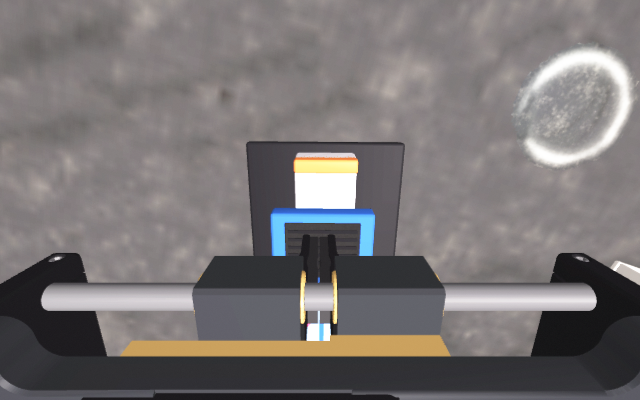

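The stop's lower edge is at row 172 and the cassette's front edge at row 210, and the cassette is straight. That leaves about 18 mm, so I'll creep in.

```bash
python3 -m crank '[[-1,-0.1,-0.027,0,0],[-1,-0.15,-0.04,0,0],[-1,-0.15,-0.04,0,0],[-1,-0.12,-0.032,0,0],[-1,-0.06,-0.016,0,0],[-1,0,0,0,0],[-1,0,0,0,0]]' | grep -E 'pos|ft'
python3 -m crank '[[-1,-0.04,-0.011,0,0],[-1,-0.04,-0.011,0,0],[-1,0,0,0,0]]' | grep -E 'pos|ft'
python3 -m crank '[[-1,-0.04,-0.011,0,0],[-1,-0.04,-0.011,0,0],[-1,0,0,0,0]]' | grep -E 'pos|ft'
python3 -m crank '[[-1,-0.04,-0.011,0,0],[-1,-0.04,-0.011,0,0],[-1,0,0,0,0]]' | grep -E 'pos|ft'
```

```text
eef_pos: [0.5231, 0.0448, 0.0379]
ft_force: [1.1, 0.1, 14.9]
eef_pos: [0.5215, 0.0443, 0.0379]
ft_force: [1.9, -0.7, 14.3]
eef_pos: [0.5196, 0.0437, 0.0379]
ft_force: [2.4, -0.6, 15.1]
eef_pos: [0.5176, 0.0432, 0.0379]
ft_force: [2.0, 0.3, 15.1]
```

```bash
python3 -m crank '[[-1,-0.04,-0.011,0,0],[-1,-0.04,-0.011,0,0],[-1,0,0,0,0]]' | grep -E 'pos|ft'
python3 - <<'E'
from h import *
import cv2
im=save('wrist','w5'); cv2.imwrite('pics/w5c.png',cv2.resize(im[120:260,220:430,::-1],None,fx=3,fy=3))
E
```

```text
eef_pos: [0.5159, 0.0427, 0.0379]
ft_force: [2.4, 1.8, 14.0]
```

View pics/w5c.png

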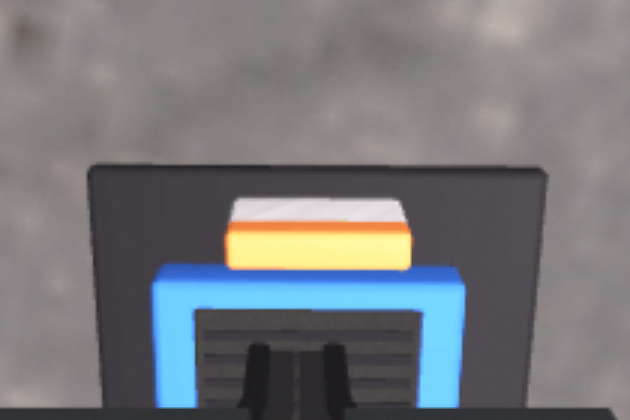

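The cassette is square to the stop. Stop's inner top edge is at about row 209.7, and the cassette's front top edge at about 213.7 (full-picture rows). Converting to a gap:

Run:
```python
from h import *
a=ray('wrist',319,213.7,.037); 
b=ray('wrist',319,209.7,.031); c=ray('wrist',319,197,.031)
d=np.array([np.cos(np.radians(15.13)),np.sin(np.radians(15.13)),0])
print(a,b,c,'gap',(a-b)@d,'stop thick',(b-c)@d)
```

```text
[0.49315673 0.03634625 0.037     ] [0.49303783 0.03629915 0.031     ] [0.48562827 0.03424317 0.031     ] gap 0.0001270721671392344 stop thick 0.007689355593429067
```

```bash
python3 -m crank '[[-1,-0.04,-0.011,0,0],[-1,-0.04,-0.011,0,0],[-1,0,0,0,0],[-1,0,0,0,0],[-1,0,0,0,0]]' | grep -E 'pos|ft'
python3 -m crank '[[-1,0,0,0.2,0],[-1,0,0,0.6,0],[-1,0,0,0.9,0],[1,0.28,0.1,0.9,0],[1,0.28,0.1,0.9,0],[1,0.28,0.1,0.5,0],[1,0.28,0.1,0,0],[1,0.28,0.1,0,0],[1,0,0,0,0],[1,0,0,0,0],[1,0,0,0,0]]' 25
python3 - <<'E'
from h import *
np.set_printoptions(precision=4,suppress=True)
M=eyes.camera_model('wrist'); im=save('wrist','w6').astype(int); R,G,B=im[...,0],im[...,1],im[...,2]
Rm=np.array(M['R']);o=-Rm.T@M['t'];f=200/np.tan(np.radians(M['fov_y']/2))
def rep(n,mask,z):
    k,l,s,c=cv2.connectedComponentsWithStats(mask.astype(np.uint8)); k=1+np.argmax(s[1:,4]); v,u=np.nonzero(l==k)
    d=np.c_[(u-M['cx'])/f,(v-M['cy'])/f,np.ones(len(u))]@Rm; P=(o+d*((z-o[2])/d[:,2])[:,None])[:,:2]
    r=cv2.minAreaRect((P*1000).astype(np.float32)); print(n,len(u),u.min(),u.max(),v.min(),v.max(),r)
rep('orange',(R>180)&(G<200)&(B<120)&(np.arange(400)[:,None]<240),.031)
rep('blue',(B>150)&(R<110)&(G<170)&(np.arange(400)[:,None]<250),.037)
E
```

```text
eef_pos: [0.5159, 0.0425, 0.0379]
ft_force: [5.4, 3.1, 11.7]
time_s: 10.4
eef_pos: [0.5423, 0.0552, 0.1335]
orientation: [[-0.964, -0.266, -0.004], [-0.266, 0.964, 0.0], [0.004, 0.001, -1.0]]
ft_force: [0.0, 0.9, 0.2]
width: 0.0455
grip_force: 0.0
orange 44 297 338 130 131 ((485.0101013183594, 38.34899139404297), (0.8202949166297913, 34.30379104614258), 15.496452331542969)
blue 317 280 350 140 249 ((540.5192260742188, 51.068359375), (99.90645599365234, 58.96243667602539), 15.053767204284668)
```

View pics/w6.png

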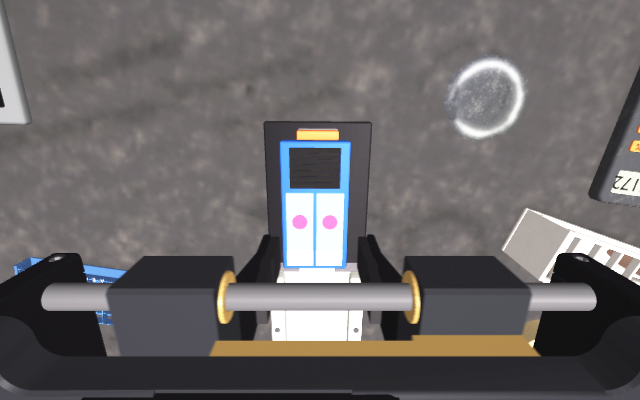

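Cassette rests on the tongue against the stop: front edge at row 141, rear edge at 268, yaw 15.05°. Its centre is at about (0.5505, 0.054). The contact force rose to 6 N on the last nudge, so it is against the stop. Opening the fingers fully, then descending.

```bash
python3 -m crank '[[1,0.11,-0.01,0,0],[1,0.11,-0.01,0,0],[1,0.11,-0.01,0,0],[1,0,0,0,0],[1,0,0,-0.5,0],[1,0,0,-0.7,0],[1,0,0,-0.7,0],[1,0,0,-0.5,0],[1,0,0,-0.1,0],[1,0,0,0,0],[1,0,0,0,0],[1,0,0,0,0]]'
```

```text
time_s: 11.45
eef_pos: [0.5529, 0.0543, 0.0734]
orientation: [[-0.964, -0.266, 0.002], [-0.266, 0.964, -0.0], [-0.002, -0.001, -1.0]]
ft_force: [-0.1, -0.8, -0.2]
width: 0.087
grip_force: 0.0
```

```bash
python3 -m crank '[[1,-0.05,0,-0.4,0],[1,-0.05,0,-0.6,0],[1,0,0,-0.5,0],[1,0,0,-0.3,0],[1,0,0,-0.06,0],[1,0,0,0,0],[1,0,0,0,0],[1,0,0,0,0]]' | grep -E 'pos|ft'
python3 -m crank '[[-1,0,0,0,0],[-1,0,0,0,0],[-1,0,0,0,0],[-1,0,0,0,0],[-1,0,0,0,0],[-1,0,0,0,0],[-1,0,0,0,0],[-1,0,0,0,0],[-1,0,0,0,0]]' 25
```

```text
eef_pos: [0.5502, 0.0543, 0.0267]
ft_force: [0.2, -0.6, -0.7]
time_s: 12.87
eef_pos: [0.5497, 0.0544, 0.0262]
orientation: [[-0.964, -0.266, 0.0], [-0.266, 0.964, -0.0], [-0.0, -0.0, -1.0]]
ft_force: [0.3, 0.4, 2.0]
width: 0.0598
grip_force: 25.0
```

```bash
python3 -m crank '[[-1,0,0,0.1,0],[-1,0,0,0.2,0],[-1,0,0,0.3,0],[-1,0,0,0.5,0],[-1,0,0,0.7,0],[-1,0,0,0.7,0],[-1,0,0,0.7,0],[-1,0,0,0.7,0],[-1,0,0,0.5,0],[-1,0,0,0.3,0],[-1,0,0,0.2,0],[-1,0,0,0,0]]'
python3 -m crank '[[-1,0,-0.2,0,0],[-1,0,-0.4,0,0],[-1,0.05,-0.6,0,0],[-1,0.05,-0.8,0,0],[-1,0.05,-0.8,0,0],[-1,0.05,-0.8,0,0],[-1,0.05,-0.8,0,0],[-1,0.05,-0.8,0,0],[-1,0.05,-0.8,0,0],[-1,0.05,-0.8,0,0],[-1,0.05,-0.8,0,0],[-1,0.05,-0.8,0,0],[-1,0.05,-0.8,0,0],[-1,0.05,-0.8,0,0],[-1,0.05,-0.8,0,0],[-1,0.05,-0.8,0,0],[-1,0.05,-0.6,0,0],[-1,0.05,-0.4,0,0],[-1,0,-0.2,0,0],[-1,0,0,0,0]]'
python3 -m crank '[[-1,0,0,0,0],[-1,0,0,0,0],[-1,0,0,0,0]]' | head -3
python3 - <<'E'
from h import *
np.set_printoptions(precision=4,suppress=True)
M=eyes.camera_model('wrist'); np.save('M7.npy',M,allow_pickle=True); im=save('wrist','w7')
r=eyes.recognise('seat','wrist'); print([(round(x['confidence'],2),world('wrist',x['location'])) for x in r[:2]])
for x in eyes.trace('seat','wrist')[:1]:
    np.save('seat7.npy',x['region'])
E
```

```text
time_s: 13.87
eef_pos: [0.5499, 0.0544, 0.1496]
orientation: [[-0.964, -0.266, 0.002], [-0.266, 0.964, -0.0], [-0.001, -0.001, -1.0]]
ft_force: [-0.3, 0.1, -1.9]
width: 0.0599
grip_force: 25.0
time_s: 15.53
eef_pos: [0.5693, -0.2666, 0.148]
orientation: [[-0.964, -0.265, -0.001], [-0.265, 0.964, 0.0], [0.0, 0.0, -1.0]]
ft_force: [0.3, 0.7, -0.7]
width: 0.0596
grip_force: 25.0
time_s: 15.78
eef_pos: [0.5695, -0.2644, 0.1485]
orientation: [[-0.964, -0.267, -0.0], [-0.267, 0.964, 0.001], [0.0, 0.001, -1.0]]
[(0.81, array([ 0.4594, -0.2898,  0.0104])), (0.56, array([0.5294, 0.0279, 0.0087]))]
```

View pics/w7.png

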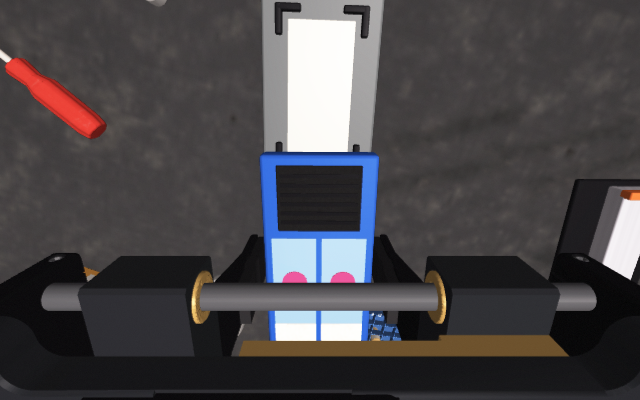

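The cassette is held square between the fingers (front edge at row 153) and hides the near half of the viewing pad. Its left outer edge runs up column 264 and the far brackets are at row 8. I'll rise so the whole pad shows.

```bash
python3 -m crank '[[-1,0.05,0,0.2,0],[-1,0.05,0,0.5,0],[-1,0.05,0,0.8,0],[-1,0.05,0,0.8,0],[-1,0.05,0,0.8,0],[-1,0.05,0,0.8,0],[-1,0.05,0,0.8,0],[-1,0.05,0,0.6,0],[-1,0.05,0,0.4,0],[-1,0,0,0.3,0],[-1,0,0,0,0],[-1,0,0,0,0],[-1,0,0,0,0],[-1,0,0,0,0]]'
python3 - <<'E'
from h import *
np.set_printoptions(precision=4,suppress=True)
M=eyes.camera_model('wrist'); im=save('wrist','w8')
Rm=np.array(M['R']);o=-Rm.T@M['t'];f=200/np.tan(np.radians(M['fov_y']/2))
def rep(n,mask,z):
    k,l,s,c=cv2.connectedComponentsWithStats(mask.astype(np.uint8)); k=1+np.argmax(s[1:,4]); v,u=np.nonzero(l==k)
    d=np.c_[(u-M['cx'])/f,(v-M['cy'])/f,np.ones(len(u))]@Rm; P=(o+d*((z-o[2])/d[:,2])[:,None])[:,:2]
    r=cv2.minAreaRect((P*1000).astype(np.float32)); print(n,len(u),u.min(),u.max(),v.min(),v.max(),r,P.mean(0))
for x in eyes.trace('seat','wrist')[:1]: rep('seat',x['region'],.01)
w=(im.min(2)>200); w[156:]=0; w[:,:200]=0; w[:,440:]=0; rep('white',w,.01)
print(eyes.recognise('seat','wrist')[:1] and world('wrist',eyes.recognise('seat','wrist')[0]['location']))
E
```

```text
time_s: 17.1
eef_pos: [0.5802, -0.2652, 0.2971]
orientation: [[-0.964, -0.266, -0.002], [-0.266, 0.964, 0.002], [0.002, 0.002, -1.0]]
ft_force: [-0.3, 1.2, -1.6]
width: 0.0598
grip_force: 25.0
white 4065 299 345 38 132 ((481.980224609375, -288.555908203125), (119.53253173828125, 59.555057525634766), 13.544530868530273) [ 0.4794 -0.2891]
[ 0.4729 -0.2895  0.0117]
```

View pics/w8.png

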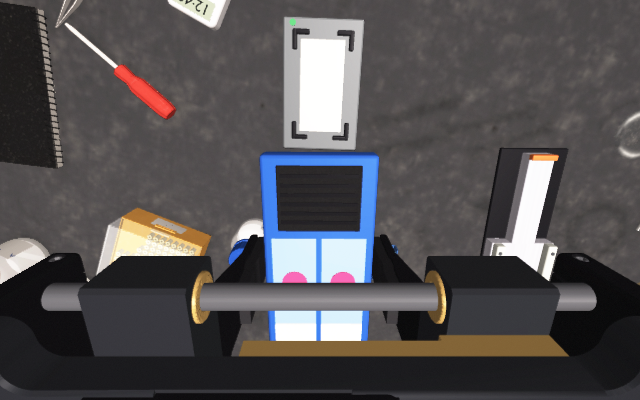

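The whole viewing pad shows, corners about (285,18), (364,21), (356,149), (284,147), with the four brackets and a white centre. The bottle is below the gripper at (245,240), well clear. I'll cross-check the centre and yaw with the outer rim.

Run:
```python
from h import *
np.set_printoptions(precision=4,suppress=True)
im=cv2.imread('pics/w8.png'); M=eyes.camera_model('wrist'); Rm=np.array(M['R']);o=-Rm.T@M['t'];f=200/np.tan(np.radians(M['fov_y']/2))
def G(uv,z):
    uv=np.atleast_2d(uv); d=np.c_[(uv[:,0]-M['cx'])/f,(uv[:,1]-M['cy'])/f,np.ones(len(uv))]@Rm; return (o+d*((z-o[2])/d[:,2])[:,None])[:,:2]
g=cv2.GaussianBlur(im,(3,3),0).min(2); sub=np.zeros_like(g); sub[8:151,272:376]=1
mk=((g>105)&(sub>0)).astype(np.uint8); mk=cv2.morphologyEx(mk,cv2.MORPH_OPEN,np.ones((5,5))); c=max(cv2.findContours(mk,0,2)[0],key=cv2.contourArea)
for nm,cc in (('outer',c),):
    q=cv2.approxPolyDP(cv2.convexHull(cc),6,True)[:,0]; P=G(q,.01); print(q.tolist(),P, P.mean(0)); r=cv2.minAreaRect((G(cc[:,0],.01)*1000).astype(np.float32)); print(r)
w=((im.min(2)>200)&(sub>0)).astype(np.uint8); c=max(cv2.findContours(w,0,2)[0],key=cv2.contourArea); q=cv2.approxPolyDP(cv2.convexHull(c),4,True)[:,0];P=G(q,.01);print(q.tolist(),P,P.mean(0))
b=((im.max(2)<60)&(sub>0)).astype(np.uint8); b[:, :288]=0; b[:24]=0; b[145:]=0;b[:,357:]=0
v,u=np.nonzero(b); h=cv2.convexHull(np.c_[u,v].astype(np.int32)); r=cv2.minAreaRect((G(np.c_[u,v],.017)*1000).astype(np.float32)); print('brackets',r)
```

```text
[[284, 17], [363, 20], [354, 149], [283, 145]] [[ 0.4143 -0.3574]
 [ 0.3905 -0.2587]
 [ 0.5517 -0.2199]
 [ 0.5736 -0.3205]] [ 0.4825 -0.2891]
((482.92462158203125, -288.51068115234375), (168.1346893310547, 104.55093383789062), 13.494016647338867)
[[301, 38], [345, 39], [339, 132], [299, 130]] [[ 0.432  -0.3303]
 [ 0.4177 -0.2746]
 [ 0.5343 -0.2479]
 [ 0.5469 -0.3035]] [ 0.4827 -0.2891]
brackets ((483.14935302734375, -289.42596435546875), (137.71070861816406, 76.42739868164062), 13.661924362182617)
```

```bash
python3 -m crank '[[-1,-0.2,-0.05,-0.2,-0.05],[-1,-0.3,-0.07,-0.4,-0.05],[-1,-0.3,-0.07,-0.6,-0.05],[-1,-0.3,-0.07,-0.7,-0.05],[-1,-0.3,-0.07,-0.7,-0.05],[-1,-0.3,-0.07,-0.7,-0.05],[-1,-0.3,-0.07,-0.7,-0.05],[-1,-0.3,-0.07,-0.7,-0.05],[-1,-0.3,-0.08,-0.7,-0.05],[-1,-0.3,-0.08,-0.7,-0.04],[-1,-0.3,-0.08,-0.7,0],[-1,-0.3,-0.08,-0.7,0],[-1,-0.3,-0.08,-0.7,0],[-1,-0.12,-0.03,-0.6,0],[-1,0,0,-0.4,0],[-1,0,0,-0.2,0],[-1,0,0,-0.1,0],[-1,0,0,0,0],[-1,0,0,0,0],[-1,0,0,0,0]]'
python3 - <<'E'
from h import *
M=eyes.camera_model('wrist'); im=save('wrist','w9'); s=robot.state(); p=s['eef_pos']; print(p,np.degrees(np.arctan2(-s['orientation'][0,1],s['orientation'][1,1])))
col=im[130:175,290:350].mean(1).astype(int); print([(130+i,c.tolist()) for i,c in enumerate(col)][15:36])
for v in (156,157,158): 
    a=ray('wrist',319,v,p[2]+.0108); print(v,(a-p)@s['orientation'][:,0])
E
```

```text
time_s: 18.97
eef_pos: [0.4836, -0.2902, 0.0618]
orientation: [[-0.972, -0.233, 0.001], [-0.233, 0.972, -0.001], [-0.001, -0.002, -1.0]]
ft_force: [-0.0, 0.1, -1.0]
width: 0.0597
grip_force: 25.0
[ 0.48350628 -0.29017699  0.06186217] 13.49541612630325
[(145, [255, 254, 253]), (146, [255, 254, 253]), (147, [255, 254, 253]), (148, [255, 254, 253]), (149, [255, 254, 253]), (150, [254, 254, 253]), (151, [249, 249, 247]), (152, [28, 55, 120]), (153, [30, 60, 129]), (154, [33, 67, 145]), (155, [48, 97, 203]), (156, [59, 119, 234]), (157, [63, 125, 238]), (158, [71, 138, 244]), (159, [79, 147, 247]), (160, [78, 146, 247]), (161, [78, 146, 247]), (162, [78, 146, 247]), (163, [78, 146, 247]), (164, [76, 141, 244]), (165, [58, 96, 179])]
156 0.05799084562428082
157 0.057499727585082754
158 0.05700762489015699
```

View pics/w9.png

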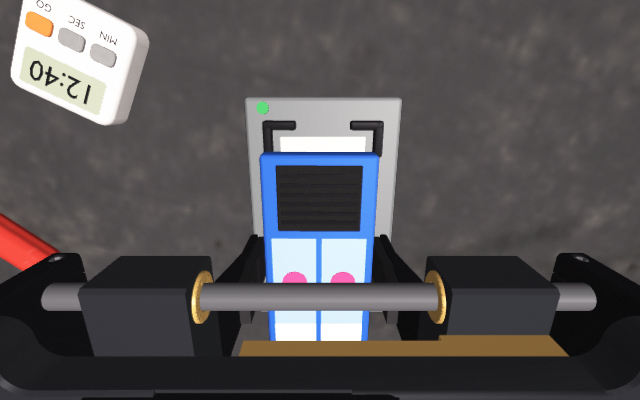

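The held cassette sits above the pad, with the far brackets at (265..383, row 122) and pad's outer edges at columns 246 and 401 (row 98). Measuring the lateral offset before lowering.

Run:
```python
from h import *
np.set_printoptions(precision=2,suppress=True)
im=cv2.imread('pics/w9.png').astype(int); M=eyes.camera_model('wrist'); s=robot.state(); p=s['eef_pos'];T=s['orientation'];Rm=np.array(M['R']);o=-Rm.T@M['t'];f=200/np.tan(np.radians(M['fov_y']/2))
def G(u,v,z):
    d=np.array([(u-M['cx'])/f,(v-M['cy'])/f,1])@Rm; return ((o+d*(z-o[2])/d[2]-p)@T)[:2]*1000
for v in (104,112,118,140,150):
    u=np.nonzero(im[v,200:450].min(1)>115)[0]+200; print('pad',v,u.min(),u.max(),G(u.min()-.5,v,.01),G(u.max()+.5,v,.01))
for v in (125,130,140,148):
    u=np.nonzero(im[v,255:395].max(1)<75)[0]+255; print('br',v,u.min(),u.max(),G(u.min()-.5,v,.017),G(u.max()+.5,v,.017))
for v in (170,190,210,228):
    b=im[v,240:400]; u=np.nonzero((b[:,0]>150)&(b[:,2]<120))[0]+240; print('cas',v,u.min(),u.max(),G(u.min()-.5,v,p[2]+.0108),G(u.max()+.5,v,p[2]+.0108))
for u in (275,300,340,365):
    v=np.nonzero(im[80:130,u].min(1)>115)[0][0]+80; w=np.nonzero(im[110:150,u].max(1)<75)[0]; print('far edge',G(u,v-.5,.01), 'br far',G(u,110+w[0]-.5,.017) if len(w) else '')
```

```text
pad 104 245 401 [ 81.26 -49.03] [81.38 54.19]
pad 112 246 400 [ 76.19 -48.73] [76.31 53.95]
pad 118 246 400 [ 72.33 -49.  ] [72.46 54.27]
pad 140 248 398 [ 57.81 -48.68] [57.94 54.11]
pad 150 248 397 [ 51.   -49.15] [51.14 53.97]
br 125 263 382 [ 68.34 -36.68] [68.44 41.16]
br 130 263 382 [ 65.16 -36.86] [65.26 41.37]
br 140 263 381 [ 58.7  -37.21] [58.8  41.13]
br 148 264 381 [ 53.44 -36.83] [53.55 41.46]
cas 170 260 378 [ 50.98 -29.53] [51.07 29.31]
cas 190 261 376 [ 40.68 -29.62] [40.77 28.93]
cas 210 262 375 [ 29.93 -29.71] [30.03 29.05]
cas 228 263 374 [ 19.87 -29.74] [19.98 29.11]
far edge [ 85.34 -28.79] br far [ 71.19 -28.45]
far edge [ 85.36 -12.45] br far 
far edge [85.39 13.68] br far 
far edge [85.41 30.01] br far [71.26 29.68]
```

```bash
python3 -m crank '[[-1,-0.05,0.04,-0.2,0],[-1,-0.04,0.03,-0.4,0],[-1,0,0,-0.5,0],[-1,0,0,-0.4,0],[-1,0,0,-0.25,0],[-1,0,0,-0.15,0],[-1,0,0,0,0],[-1,0,0,0,0],[-1,0,0,0,0]]' | grep -E 'pos|ft'
python3 -m crank '[[-1,0,0,-0.05,0],[-1,0,0,0,0],[-1,0,0,0,0]]' | grep -E 'pos|ft'
```

```text
eef_pos: [0.4809, -0.2884, 0.0138]
ft_force: [-0.1, -0.2, -1.4]
eef_pos: [0.4807, -0.2882, 0.0126]
ft_force: [-1.0, -0.5, -2.1]
```

```bash
python3 -m crank '[[-1,0,0,-0.04,0],[-1,0,0,0,0],[-1,0,0,0,0]]' | grep -E 'pos|ft'
python3 -m crank '[[-1,0,0,-0.03,0],[-1,0,0,0,0],[-1,0,0,0,0]]' | grep -E 'pos|ft'
```

```text
eef_pos: [0.4806, -0.2881, 0.0113]
ft_force: [-0.4, -0.1, -1.3]
eef_pos: [0.4806, -0.2881, 0.0112]
ft_force: [-1.8, 1.0, 5.5]
```

Contact came at the expected height (0.0112). Releasing and lifting.

```bash
python3 -m crank '[[0,0,0,0,0],[0.6,0,0,0,0],[1,0,0,0,0],[1,0,0,0,0],[1,0,0,0,0],[1,0,0,0,0]]' | grep -E 'pos|ft|wid'
python3 -m crank '[[1,0,0,0.1,0],[1,0,0,0.3,0],[1,0,0,0.6,0],[1,0,0,0.8,0],[1,0,0,0.8,0],[1,0.2,0,0.8,0],[1,0.4,0.1,0.8,0],[1,0.4,0.1,0.8,0],[1,0.4,0.1,0.8,0],[1,0.4,0.1,0.4,0],[1,0.3,0.1,0,0],[1,0,0,0,0],[1,0,0,0,0],[1,0,0,0,0]]' | grep -E 'time|pos|ft|wid'
python3 - <<'E'
from h import *
M=eyes.camera_model('wrist'); im=save('wrist','w10'); cv2.imwrite('pics/w10c.png',cv2.resize(im[0:260,200:450,::-1],None,fx=2,fy=2))
i=im.astype(int); b=((i[...,2]>150)&(i[...,0]<120)).astype(np.uint8); b[255:]=0
k,l,s,c=cv2.connectedComponentsWithStats(b); v,u=np.nonzero(l==1+np.argmax(s[1:,4]))
Rm=np.array(M['R']);o=-Rm.T@M['t'];f=200/np.tan(np.radians(M['fov_y']/2))
d=np.c_[(u-M['cx'])/f,(v-M['cy'])/f,np.ones(len(u))]@Rm; P=(o+d*((.022-o[2])/d[:,2])[:,None])[:,:2]
print(cv2.minAreaRect((P*1000).astype(np.float32)))
E
```

```text
eef_pos: [0.4808, -0.2884, 0.0105]
ft_force: [1.4, -0.3, 0.4]
width: 0.0831
time_s: 22.18
eef_pos: [0.5317, -0.2749, 0.1642]
ft_force: [-0.1, 0.4, 0.1]
width: 0.087
((481.62213134765625, -288.4068603515625), (117.56372833251953, 58.550331115722656), 13.33446216583252)
```

View pics/w10c.png

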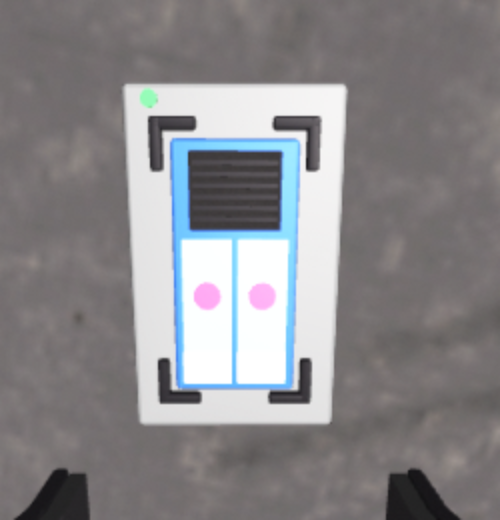

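The cassette lies flat inside all four brackets, its centre within about 1 mm of the seat point and its yaw at 13.3° against 13.5°. Fingers are clear of it.

```bash
python3 -c "
from station import close_job
print(close_job())"
```

```text
the job is handed in; nothing more can be done
None
```

I dragged the cassette out against the orange stop, carried it over and released it flat inside the four brackets, about 1 mm off centre. The job is handed in at about 22 s on the robot's clock; no verdict came back.

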